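# Lay the upright bracket down onto the stop bar

## Task

The aluminium bracket stands upright on its foot on the grey plate. Tip it over with the fingertips, in the direction away from its long foot, so that its upright comes to lie on the black stop bar. Let it down gently all the way rather than letting it topple, do not lift it or shift it off its spot, leave the things lying around alone, and draw clear of everything at the end.

Things in the scene. Friction and masses are not known exactly. Their poses are not given: they have to be found in the camera images.
- bracket: Loose aluminium L-bracket, 0.3 to 0.5 kg. Foot 100 x 70 x 10 mm, flat; upright plate 50 wide, 6 thick, flush with one end of the foot, centred across it, its top 150 mm above the foot's underside. Origin: middle of the tipping edge (bottom edge under the upright's outer face). x level, from foot to stop bar, the way to tip: foot x -100..0 mm, upright -6..0; y along the edge; z up the upright.
- bracket_top (a point): Point on the bracket: middle of the upright's top, 3 mm inside its outer face, 150 mm up. Axes as the bracket's. Tipped over its edge the bracket balances at about 45 degrees and then topples by itself unless held back; on the bar it lies at about 81 degrees.
- bracket_heel (a point): Point on the bracket: middle of the free end of the foot, on its upper face (x -100, z 10 mm in the bracket's axes). As the bracket tips, the foot rises; a fingertip set on the foot's upper face, in the inside of the L, can hold the bracket back and let it down.
- plate: Fixed flat grey plastic plate 300 x 150 x 8 mm on the table, the bracket stands on its top. Origin: centre of its underside; x along its length towards the stop bar, z up.
- stop_bar: Fixed black rubber bar on the plate, 20 mm (x) x 120 mm (y) x 16 mm high, across the plate near one end. Origin: centre of its underside, on the plate's top (8 mm above the table); axes as the plate's. Its near side is about 95 to 115 mm from the bracket's tipping edge at the start.
- offcut: Loose bystander: offcut of square aluminium profile 30 x 30 x 60 mm standing on end beside the plate. Origin: centre of its underside.
- jar: Loose bystander: clear jar with a black lid, 48 mm across, 55 mm high, standing beside the plate. Origin: centre of its underside.
- driver: Loose bystander: screwdriver with black handle, 170 mm long, lying beside the plate. Origin: on its underside, between its ends; x along the shank, from handle to tip.

How it is judged:
By the outcome, as a careful person would: the job done as asked, in the order asked, and still so for the second after the job is handed in, with the robot touching nothing.
It also fails if it takes over 51 s, if anything falls off the work surface, if the arm or the gripper's body presses on something with over 40 N, if the wrist force passes 120 N, or if a joint passes its speed limit or range.

## Robot

A 6-joint arm with a two-finger parallel gripper is mounted at the origin on the work surface. World frame = base frame: x ahead of the robot, y to its left, z up, the work surface at z = 0. Lengths are in m, angles in degrees, forces in N, time in s.
With the tool pointing down it reaches from about 0.325 to 0.85 m from the base axis. Payload 15.5 kg.
Tool frame: the origin (TCP) lies at the very end of the fingers, on their centre line; the grasp point (between the pads) lies arm.grip_depth behind it (arm.grip_depth is the distance from the TCP to the grasp point, in m); z points along the fingers, y is the line along which they close (so a half turn about z gives the same grasp; the last joint's range is limited). The gripper opens to 91 mm and grips with 3 to 60 N. Pads are 32 mm wide; open, the fingers measure 118 mm over their backs; the gripper's body (76 mm by 178 mm) begins 60 mm behind the grasp point.
Start: joints at [58.356, 28.281, 77.091, -0, 74.628, -5.472], TCP at [0.276, 0.561, 0.184] pointing down, gripper open.
Joint ranges: [-166.48, 166.48], [-47.26, 123.95], [12.59, 153.08], [-70.14, 250.14], [6.76, 159.57], [-176.63, 176.63]. Speed limits (degrees/s): [108.29, 108.29, 147.25, 172.46, 172.46, 172.46].

## Interface

Orientations are given as a 3x3 rotation matrix whose columns are the frame's x, y, z axes.
In Python, from rig import arm gives the robot as it stands. Calls block until the motion is done:
- arm.move_to(position, orientation): joint-space move of the TCP to a pose.
- arm.move_l(position, orientation=None, feed=0.15): straight line of the TCP; orientation=None keeps the orientation; feed is the mean speed in m/s.
- arm.move_joints(angles): joint-space move.
- arm.grip(opening): finger opening in m; the grip force is fixed at half the most; returns when the fingers have stopped.
- arm.sleep(seconds).
- arm.solve_ik(position, orientation): joint angles nearest the present ones, or None.
- arm.snapshot(name): name is "scene" or "side" or "wrist"; returns the picture (400x640x3 uint8, red, green, blue); there is no depth.
- arm.get_calibration(name): a dict with "intrinsics" (3x3 intrinsics, pixels), "cam_to_world" (4x4, takes a point from camera to world coordinates). Camera axes: x right, y down, z forward; pixel columns grow to the right and rows downward; lengths in m; the calibration is good to about 2 mm. A picture is of the moment at which its call begins: read the wrist's pose just before it. get_calibration takes no time and is no camera call; for the wrist camera it gives the pose at the moment of the call.
A pose or a line that the arm cannot do raises arm.Unreachable and nothing moves.
- arm.sign_off(): hands the job in; it is judged then, once.
Readings, each from a call of its own:
- arm.current_t(): time.
- arm.current_joint_positions(): joint angles.
- arm.current_dq(): joint speeds.
- arm.current_tau(): joint torques, N m.
- arm.current_ee_pos(): TCP position.
- arm.current_tool_rot(): TCP orientation.
- arm.current_force(): force on the tool from outside, world axes, zero at the start.
- arm.current_torque(): the same for the moment, N m.
- arm.current_width(): finger opening in m.
- arm.current_grasp_force(): force on a finger pad.
Only numpy, scipy, OpenCV 4.12 (cv2) and the standard library are available. Lean on these libraries where they do the work, as an engineer would, in place of code of your own. Each camera call takes 0.05 s, during which the arm holds its last target. There are 200 camera calls.

## Working session

There is one attempt and no reset: what is moved stays moved. The work goes in short steps, each a Python script; the robot and the scene stay as the last script left them, time stands still between calls to the robot, and variables do not carry over. Pictures are saved under pics/ and viewed, at most 10 in all, crops included, and the job is handed in when it is done.

```bash
mkdir -p pics
python3 - <<'E'
from rig import arm
import cv2,numpy as np
for n in("scene","side"):
    cv2.imwrite(f"pics/{n}.png",arm.snapshot(n)[:,:,::-1])
    c=arm.get_calibration(n);print(n,np.round(c["intrinsics"],1).tolist(),np.round(c["cam_to_world"],3).tolist())
print(arm.grip_depth,arm.current_t())
E
ls
```

```text
scene [[400.8, 0.0, 327.9], [0.0, 400.8, 198.8], [0.0, 0.0, 1.0]] [[-0.376, 0.578, -0.725, 1.153], [0.927, 0.246, -0.284, 0.299], [0.014, -0.778, -0.628, 0.601], [0.0, 0.0, 0.0, 1.0]]
side [[441.1, 0.0, 319.4], [0.0, 441.1, 192.6], [0.0, 0.0, 1.0]] [[0.953, -0.139, 0.269, 0.336], [-0.303, -0.469, 0.83, -0.695], [0.011, -0.872, -0.489, 0.596], [0.0, 0.0, 0.0, 1.0]]
0.0188 0.1
pics
```

View pics/scene.png

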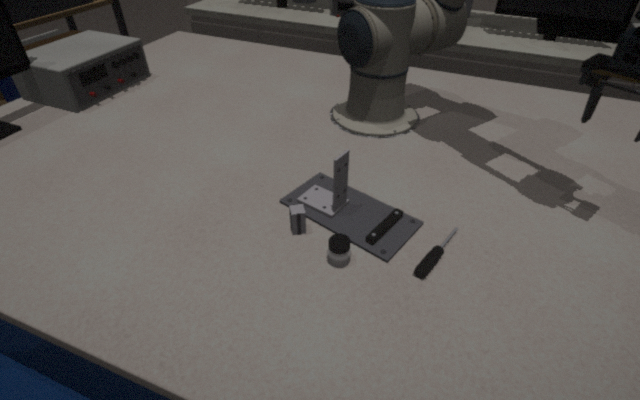

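View pics/side.png

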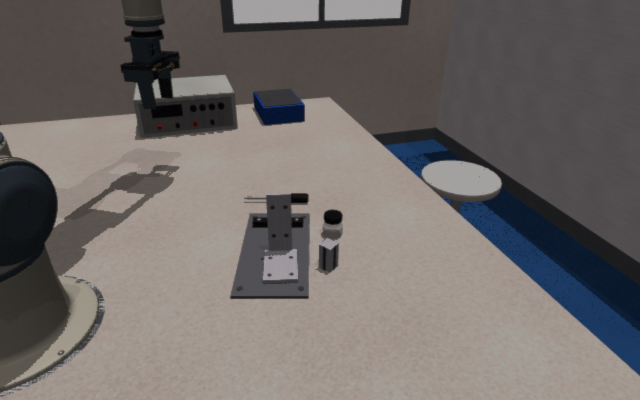

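The scene view shows the bracket at about (340,180), with its foot toward the upper left and the bar at (385,226). The offcut (297,219) and jar (339,250) are on the near side, and the driver is at (437,252). In the side view the foot faces the camera at (280,266) and the bar is at (277,222). I'll enlarge both.

Run:
```python
import cv2
a=cv2.imread("pics/scene.png")[145:285,270:470];b=cv2.imread("pics/side.png")[185:305,220:360]
cv2.imwrite("pics/scene_c.png",cv2.convertScaleAbs(cv2.resize(a,None,fx=4,fy=4,interpolation=2),alpha=1.5))
cv2.imwrite("pics/side_c.png",cv2.convertScaleAbs(cv2.resize(b,None,fx=5,fy=5,interpolation=2),alpha=1.5))
```

```text
(no output)
```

View pics/scene_c.png

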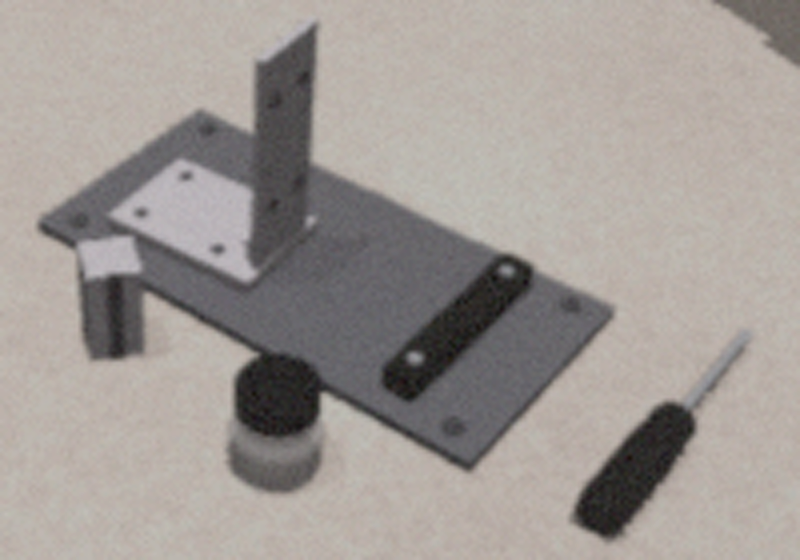

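View pics/side_c.png

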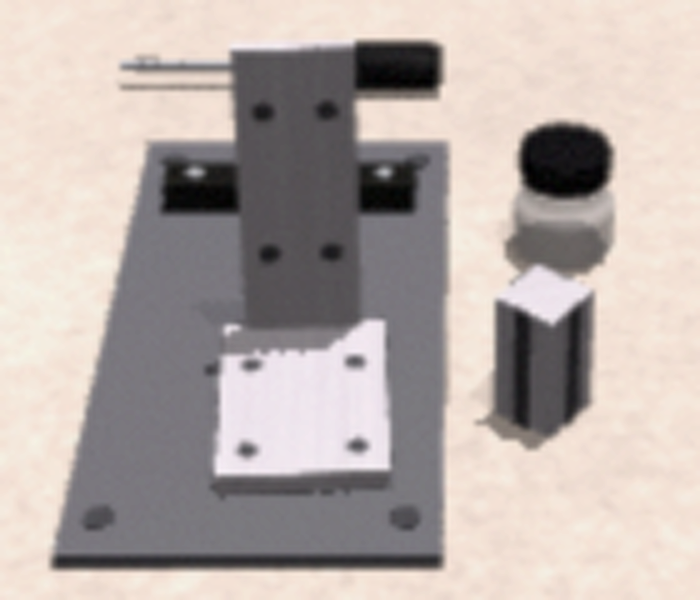

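Scene crop: foot corners at (181,158), (108,213), (252,280) and (315,217), and upright top at (318,24)/(258,63). Side crop: foot at (215,472)–(390,470) and upright top at (232,50)–(356,46). Next I'll fit the poses from both views.

```bash
cat > fit.py <<'E'
from rig import arm
import numpy as np
from scipy.optimize import least_squares
C={n:arm.get_calibration(n) for n in("scene","side")}
crop={"scene":(4,270,145),"side":(5,220,185)}
def px(n,p):
    s,u,v=crop[n];return (np.array(p)+.5)/s-.5+[u,v]
def proj(n,P):
    T=np.linalg.inv(C[n]["cam_to_world"]);q=(P@T[:3,:3].T+T[:3,3])@C[n]["intrinsics"].T
    return q[:,:2]/q[:,2:]
def fit(obs,z0,x0):
    def res(x):
        R=np.array([[np.cos(x[2]),-np.sin(x[2]),0],[np.sin(x[2]),np.cos(x[2]),0],[0,0,1]])
        return np.concatenate([(proj(n,(np.array([o[0] for o in L])/1000)@R.T+[x[0],x[1],z0])-[px(n,o[1]) for o in L]).ravel() for n,L in obs.items()])
    r=least_squares(res,x0,loss="soft_l1");return np.round([*r.x[:2],np.degrees(r.x[2]),np.sqrt(np.mean(res(r.x)**2))],4)
if __name__=="__main__":
    s=[.45,0,1.5]
    print("bracket",fit({"scene":[((0,25,150),(318,24)),((-3,-25,150),(258,64)),((-100,35,10),(181,158)),((-100,-35,10),(108,213)),((0,-35,0),(252,285)),((0,35,10),(315,217))],
     "side":[((-100,35,10),(215,472)),((-100,-35,10),(390,470)),((0,-35,10),(385,320)),((-6,25,150),(232,50)),((-6,-25,150),(356,46))]},.008,s))
    print("plate",fit({"scene":[((-150,75,8),(203,110)),((-150,-75,8),(40,222)),((150,-75,8),(470,463)),((150,75,8),(613,308))],
     "side":[((-150,75,8),(53,556)),((-150,-75,8),(442,556)),((150,75,8),(150,143)),((150,-75,8),(447,143))]},0,s))
    for k,z,a,b in(("barL",24,(507,271),(195,172)),("barR",24,(414,358),(384,173)),("offcut",60,(110,257),(545,294)),("jar",55,(278,378),(566,150))):
        print(k,fit({"scene":[((0,0,z),a)],"side":[((0,0,z),b)]},0 ,s)[[0,1,3]])
E
python3 fit.py
```

```text
bracket [4.97400e-01 7.14000e-02 7.60185e+01 8.17800e-01]
plate [ 0.4883  0.0891 73.1188  0.6173]
barL [0.4726 0.1942 0.1133]
barR [0.5588 0.1671 0.0716]
offcut [0.5847 0.0062 0.3337]
jar [0.631  0.1172 0.5652]
```

```bash
cat > h.py <<'E'
from rig import arm
import numpy as np, cv2
O=np.array([.4974,.0714,.008]); yaw=np.radians(76.0)
X=np.array([np.cos(yaw),np.sin(yaw),0]); Y=np.array([-X[1],X[0],0]); Z=np.array([0,0,1.])
W=118.
def w(x,z): return O+X*x/1000+Z*z/1000      # bracket-start frame mm -> world
def rot():                                  # tool z down, tool y along +-X, whichever needs less wrist turn
    c=[]
    for s in(1,-1):
        R=np.column_stack([np.cross(s*X,-Z),s*X,-Z]);q=arm.solve_ik(w(-89,220),R)
        if q is not None:c.append((abs(q[5]),s,R))
    return min(c,key=lambda t:t[0])[2]
def uf(th): t=np.radians(th);return np.array([np.sin(t),np.cos(t)]),np.array([-np.cos(t),np.sin(t)])
def shot(n,f,box,s):
    a=arm.snapshot(n)[:,:,::-1]; x,y,X2,Y2=box
    cv2.imwrite("pics/"+f,cv2.convertScaleAbs(cv2.resize(a[y:Y2,x:X2],None,fx=s,fy=s,interpolation=2),alpha=1.5))
def F(): f=np.array(arm.current_force());return np.round([f@X,f@Y,f@Z],2)
E
python3 - <<'E'
from h import *
R=rot(); arm.move_to(w(-85,230),R)
arm.grip(.091); arm.move_l(w(-85,140),R,feed=.08); arm.sleep(.2)
print(arm.current_width(),F(),arm.current_joint_positions(),arm.current_t())
shot("scene","s1.png",(270,100,470,250),4)
E
```

```text
0.09108102684142134 [-0.38 -0.54 -0.25] [-8.50830522e+00  1.90311953e+01  1.00062740e+02  1.46116928e-03
  6.08727236e+01 -8.45072107e+01] 3.9667
```

View pics/s1.png

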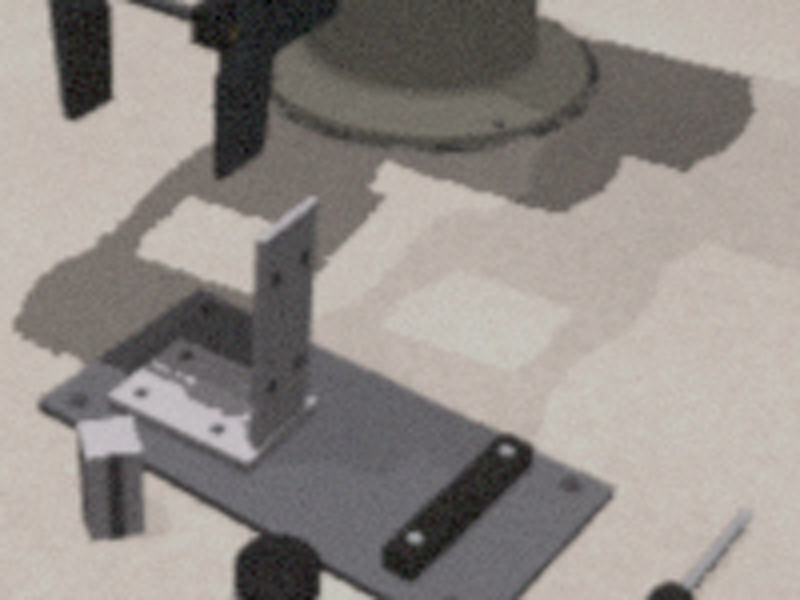

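The finger tip at about (240,165) sits higher than I expected next to the upright top (288,220), so I'll check the actual pose.

Run:
```python
from h import *
import fit
p=np.array(arm.current_ee_pos());R=np.array(arm.current_tool_rot());print(p,w(-85,140));print(R.round(3))
for n in("scene",):
  for d in(-59,0,59):
    q=fit.proj(n,(p+X*d/1000)[None])[0];print(d,(q-[270,100])*4)
for n in(-16,16): print(n,(fit.proj("scene",(p+X*.059+Y*n/1000)[None])[0]-[270,100])*4)
for d in(-25,25): print("top",(fit.proj("scene",(w(-3,150)+Y*d/1000)[None])[0]-[270,100])*4)
```

```text
[ 0.47695063 -0.0110838   0.14820571] [ 0.47683664 -0.01107514  0.148     ]
[[-0.97   0.242  0.   ]
 [ 0.242  0.97  -0.   ]
 [-0.     0.    -1.   ]]
-59 [ 75.12454333 148.54832473]
0 [158.92177076 182.40919736]
59 [248.05671908 218.42694191]
-16 [229.97700438 231.82566938]
16 [265.70281883 205.34956292]
top [256.81655975 238.34462165]
top [312.3370792  196.19642241]
```

Run:
```python
from h import *
import fit
c=fit.C["scene"];T=c["cam_to_world"]
for n,u,yb in(("R near",(216,178),-16),("R far",(265,150),16),("L near",(70,118),-16),("L far",(111,99),16)):
    p=np.array(u)/4+[270,100];d=T[:3,:3]@np.linalg.inv(c["intrinsics"])@[*p,1]
    t=(yb/1000-(T[:3,3]-O)@Y)/(d@Y);q=T[:3,3]+t*d-O
    print(n,(q@X*1000).round(1),(q@Z*1000).round(1))
shot("side","s2.png",(210,110,350,230),5)
```

```text
R near -35.3 168.9
R far -27.6 173.0
L near -132.2 170.3
L far -130.3 168.5
```

View pics/s2.png

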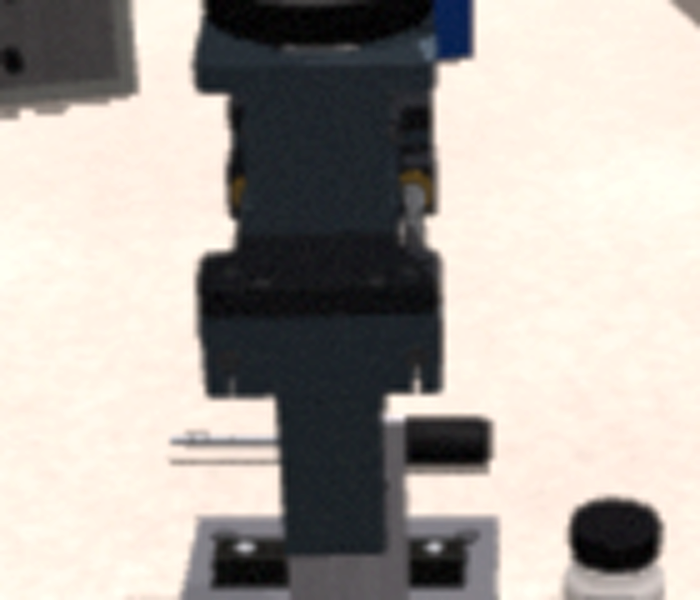

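Run:
```python
from h import *
import fit
c=fit.C["side"];T=c["cam_to_world"]
for xb in(-144,-131):
  for u in((288,555),(385,553)):
    p=np.array(u)/5+[210,110];d=T[:3,:3]@np.linalg.inv(c["intrinsics"])@[*p,1]
    t=(xb/1000-(T[:3,3]-O)@X)/(d@X);q=T[:3,3]+t*d-O
    print(xb,(q@Y*1000).round(1),(q@Z*1000).round(1))
c=arm.get_calibration("side");print(c["cam_to_world"].round(3).tolist())
```

```text
-144 15.0 175.1
-144 -18.2 174.9
-131 15.9 166.7
-131 -17.9 166.5
[[0.953, -0.139, 0.269, 0.336], [-0.303, -0.469, 0.83, -0.695], [0.011, -0.872, -0.489, 0.596], [0.0, 0.0, 0.0, 1.0]]
```

Both cameras agree: with the gripper open, the finger ends sit about 30 mm above the TCP because the linkage retracts them. I'll allow for that, push to 36° and look.

```bash
cat >> h.py <<'E'
DZ=31.
def tipR(p,feed): # p: bracket-frame (x,z) of right finger's outer lower corner
    arm.move_l(w(p[0]-59,p[1]-DZ),feed=feed)
def push(th): u,f=uf(th);return (138-th)*u+6*f
E
python3 - <<'E'
from h import *
tipR((-26,138),.06); arm.sleep(.2); print(F())
tipR((-9,138),.03)
for th in range(0,37,3):
    tipR(push(th),.03); print(th,F())
print(arm.current_t())
shot("scene","s3.png",(270,100,470,250),4)
E
```

```text
[-0.05  0.49  0.08]
0 [-0.64  0.23  0.03]
3 [-0.33  0.17 -0.5 ]
6 [-1.19  0.43 -0.27]
9 [ 0.05  0.49 -0.17]
12 [-0.95  0.55 -0.23]
15 [-0.64 -0.72  0.12]
18 [-0.19 -0.74 -0.51]
21 [-1.19  0.16 -1.08]
24 [-0.82  0.05 -0.21]
27 [-0.37 -1.19  0.38]
30 [-1.36  1.01 -0.66]
33 [-1.11 -0.11 -0.07]
36 [-1.39  0.31 -0.15]
10.4667
```

View pics/s3.png

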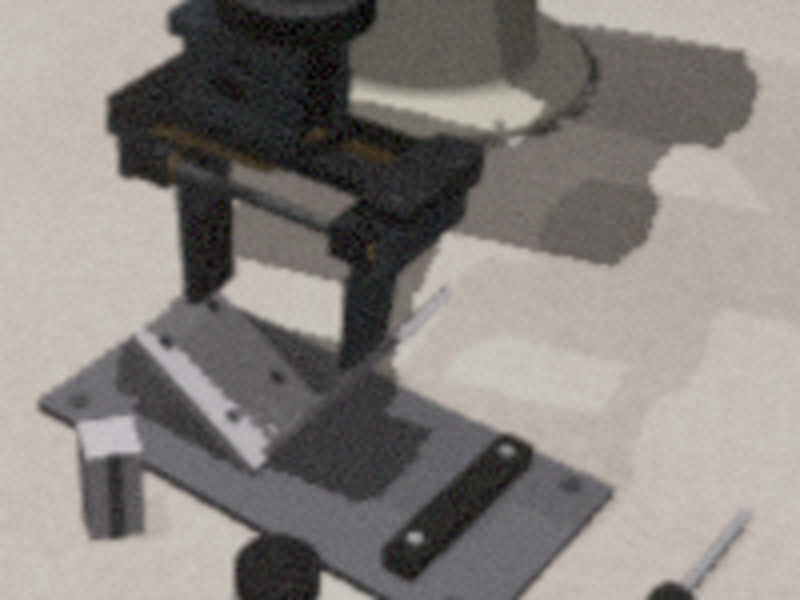

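The bracket has tipped in place, with the near end of the edge still at (252,467). The upright top is at (450,290)/(397,343) and the heel at (135,335)/(205,295). The left finger tip at (190,303) is just above the heel. I'll fit the angle and the clearance.

Run:
```python
from h import *
import fit
from scipy.optimize import least_squares
obs=[((-3,25,150),(449,290)),((-3,-25,150),(397,343)),((-100,-35,10),(137,333)),((0,-35,0),(256,470)),((0,-35,10),(275,458)),((-100,35,10),(208,293))]
def P(v,x):
    u,f=uf(x[0]);q=v[2]*u-v[0]*f;return O+X*(q[0]+x[1])/1000+Y*(v[1]+x[2])/1000+Z*q[1]/1000
r=least_squares(lambda x:np.concatenate([(fit.proj("scene",P(v,x)[None])[0]-[270,100])*4-p for v,p in obs]),[36,0,0],loss="soft_l1",f_scale=4)
print("theta,dx,dy",r.x.round(2),r.fun.round(1))
c=fit.C["scene"];T=c["cam_to_world"];u,f=uf(r.x[0])
for n,m,yb in(("Ln",(190,303),-16),("Lf",(231,277),16),("Rn",(341,367),-16)):
    p=np.array(m)/4+[270,100];d=T[:3,:3]@np.linalg.inv(c["intrinsics"])@[*p,1]
    t=(yb/1000-(T[:3,3]-O)@Y)/(d@Y);q=T[:3,3]+t*d-O;s=np.array([q@X,q@Z])*1000
    print(n,s.round(1),"a",(s@u).round(1),"b",(s@f).round(1))
p=np.array(arm.current_ee_pos())-O;print("tcp",p@X*1000,p@Z*1000)
```

```text
theta,dx,dy [32.87  3.24  0.97] [  2.1  -2.6   2.6  -8.4  -0.1   1.5  -5.8   6.3 -16.4  10.8   4.4 -16.1]
Ln [-52.1  83.8] a 42.1 b 89.3
Lf [-47.8  85.1] a 45.6 b 86.4
Rn [45.8 85.6] a 96.7 b 8.0
tcp -3.8835264351908307 54.9453312070419
```

```bash
cat >> h.py <<'E'
def tipL(p,feed): tipR((p[0]+118,p[1]),feed)
def hold(th,a=11,b=89): u,f=uf(th);return a*u+b*f
def chk(th):
    f=F();print(th,f)
    if np.linalg.norm(f)>9: raise SystemExit("force")
E
python3 - <<'E'
from h import *
for th in(38,40,42,43.5): tipR(push(th),.02);chk(th)
for th in range(45,61,2): tipL(hold(th),.015);chk(th)
print(arm.current_t())
shot("scene","s4.png",(270,100,470,250),4)
E
```

```text
38 [-0.21 -0.66 -0.5 ]
40 [-0.32  0.07  1.41]
42 [0.52 0.28 0.1 ]
43.5 [-0.44  0.36 -0.23]
45 [-0.12 -0.03 -0.54]
47 [0.15 0.36 0.2 ]
49 [0.3  0.48 0.17]
51 [0.31 0.61 0.72]
53 [ 1.13 -0.2   0.01]
55 [0.27 0.04 0.1 ]
57 [-0.03  0.68  0.13]
59 [ 1.53 -0.77  0.83]
14.6917
```

View pics/s4.png

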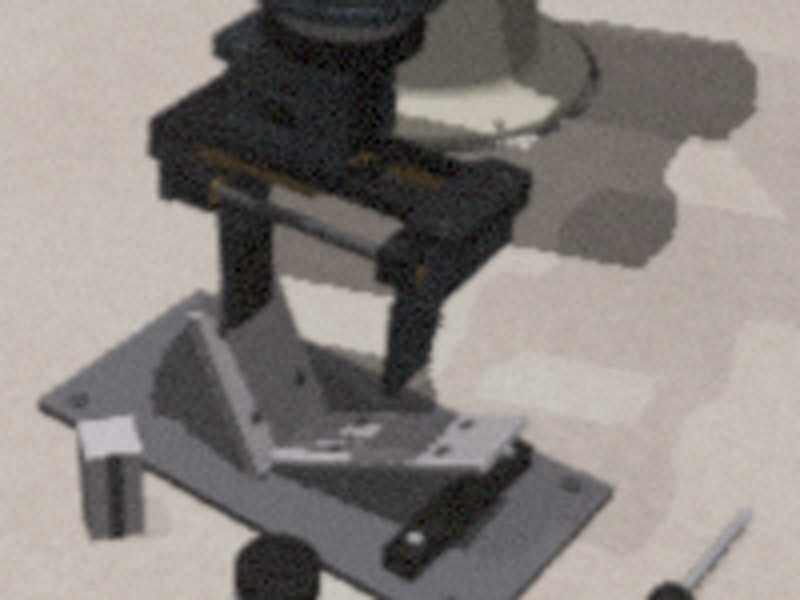

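The bracket is held at about 62°, with the left fingertip on the foot's face at (245,330) and the edge still at (258,472). I'll continue letting it down slowly.

Run:
```python
from h import *
for th in range(61,86,2): tipL(hold(th),.012);chk(th)
arm.sleep(.3);chk("end");print(arm.current_t())
shot("scene","s5.png",(270,100,470,250),4)
```

```text
61 [ 1.18 -0.01 -0.17]
63 [ 0.91 -0.69  0.3 ]
65 [ 1.7   0.45 -0.14]
67 [ 1.11 -0.13 -0.37]
69 [ 1.09 -0.59 -0.87]
71 [ 1.99  1.07 -0.37]
73 [ 1.47  0.62 -0.22]
75 [ 1.5   0.79 -0.22]
77 [ 0.54 -0.77  0.07]
79 [ 0.51 -0.21 -0.24]
81 [ 0.56 -0.48 -0.52]
83 [-0.57 -0.61  0.33]
85 [-0.3  -0.26  0.79]
end [ 0.97  0.46 -0.22]
20.35
```

View pics/s5.png

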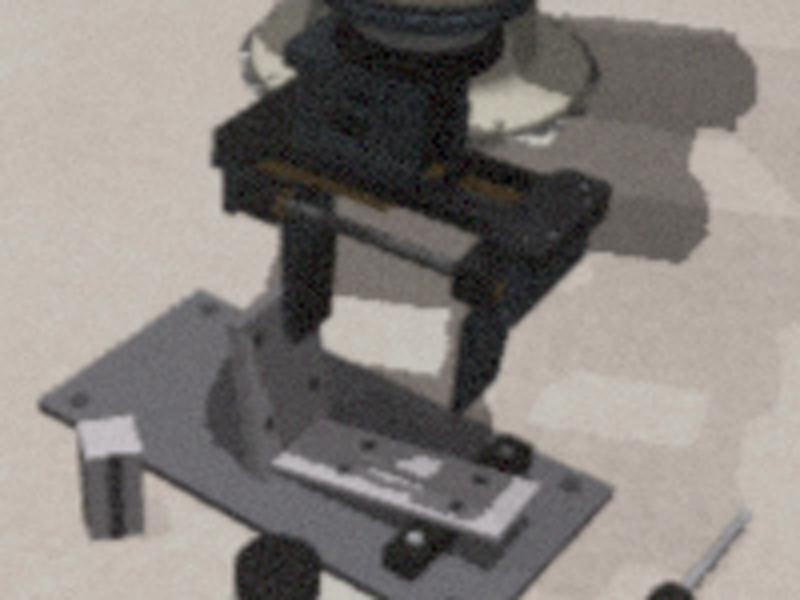

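The upright lies on the bar (end at (505,535), bar at (415,545)–(505,450)), and the finger is no longer loaded. I'll draw clear, first away from the foot and then up.

Run:
```python
from h import *
p=np.array(arm.current_ee_pos())
arm.move_l(p+X*.02,feed=.04); arm.move_l(p+X*.02+Z*.18,feed=.12); arm.sleep(.5)
print(F(),arm.current_t())
shot("scene","s6.png",(270,140,470,290),4)
```

```text
[ 0.2  -0.08 -0.01] 23.2
```

View pics/s6.png

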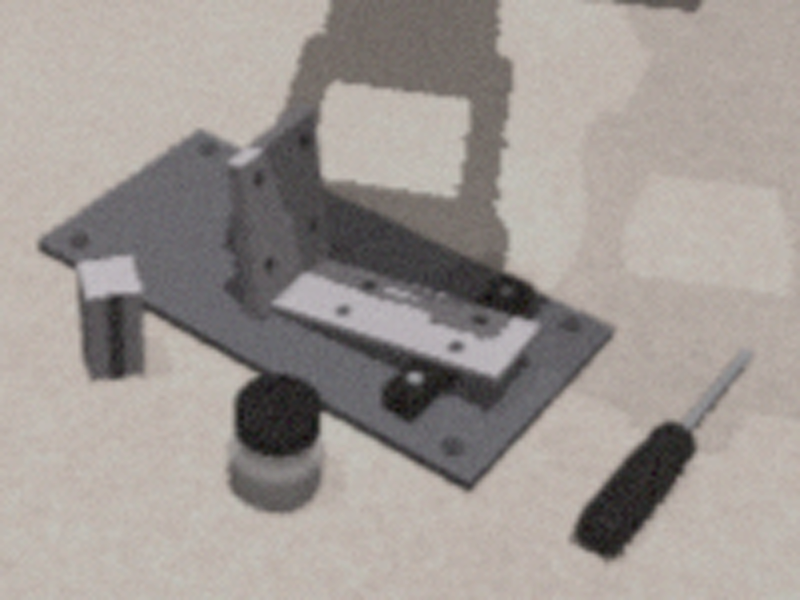

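The bracket lies on the bar with its edge still at about (258,312). The offcut, jar and driver have not moved, and the gripper is clear.

```bash
python3 -c "
from rig import arm
print(arm.sign_off())"
```

```text
the job is handed in; nothing more can be done
None
```

The bracket was tipped and let down under fingertip control onto the stop bar, its tipping edge within a few millimetres of its spot as far as the pictures show; the bystanders are untouched, the gripper is clear, and the job was handed in at about 23 s.

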